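Snug and wedge-lock the retaining bar of a light-handle tray

TASK

Secure the two blue light handles lying in the sterilising tray: slide the retaining bar up until both are snug against the fence and against each other, without squeezing them hard, and then slide the green thumb wedge along its ramp until it jams the bar fast, with a firm push of about 15 N and no more than 20. Leave the wedge jammed, take the hand away, and do not disturb the canister, the dilator or the uterine sound.

Things in the scene. Friction and masses are not known exactly. Their poses are not given: they have to be found in the camera images.
- tray: Perforated stainless tray, 300 x 170 mm, rim 21 mm high, fixed on the counter. Origin: centre of its underside. x = the way the bar slides to tighten, towards the fence; z up. Floor at z = 10 mm. The fence is an upright plate 110 mm wide, its top at z = 47 mm, its face at x = +128 mm. Two rails along x at y = +/-28 mm, tops at z = 16 mm, carry the handles.
- bar: Retaining bar of the tray: a steel cross-head 110 mm wide, top at z = 46 mm, with the sprung pad in front and a flat steel stem that runs back through the lock. Slides along tray x only, with about 3 N, and stays where it is left. Origin: where the pad's face stands when the springs are slack; x = tray x.
- bar_tab (a point): Grip point of the bar, in the black upright tab 12 mm thick along the slide and 30 mm wide across it, 35 mm behind the pad's face. The tab's top is 10 mm above this point, 80 mm above the counter; it is free down to 47 mm above the counter.
- lock: Aluminium wedge lock, 69 x 90 mm, on the tray floor 105 mm behind the tray's middle, bridging the bar's stem; the wedge's tab moves in a slot of its ramped roof. Origin: on the tray floor under its middle, axes parallel to the tray's. It is shimmed up or down by as much as 1 mm, so where the wedge jams differs from tray to tray and must be felt.
- wedge: Green polymer thumb wedge captive in the lock above the bar's stem; slides only along its ramp, to the tray's -y and 1 mm down in 8 mm, 44 mm in all. Origin: below its tab, at y = +15 mm in the lock's frame when fully back (+15 to +7 mm at the start). Slides with 4 N; meets the stem 10 to 30 mm from fully back, then the push climbs about 3 N per mm. It stays jammed when let go.
- wedge_tab (a point): Grip point of the wedge, in its green upright thumb tab 12 mm thick along its slide and 20 mm wide across it (along tray x). The tab's top is 11 mm above this point, 83 mm above the counter with the wedge fully back; it is free all round down to 24 mm below this point. 12 to 18 N of push on it is a proper jam; under 11 N may not hold the bar, over 22 N overstrains the lock.
- handle_far: The blue polymer light handle lying across the tray on the rails, along its own y (about tray y): 36 mm in diameter, 110 mm long, dome at the +y end, 24 mm steel bayonet sleeve at the other; 0.12 kg. Rolls freely along the rails. Origin: on its axis, middle of the grip, 34 mm above the counter. The one next to the fence; at tray x = 110 mm when snug.
- handle_near: The blue polymer light handle lying across the tray on the rails, along its own y (about tray y): 36 mm in diameter, 110 mm long, dome at the +y end, 24 mm steel bayonet sleeve at the other; 0.12 kg. Rolls freely along the rails. Origin: on its axis, middle of the grip, 34 mm above the counter. The one next to the bar; at tray x = 74 mm when snug.
- canister: Stainless canister with a toggle catch, 102 mm in diameter, 116 mm tall, loose; leave it alone. Origin: centre of its underside.
- dilator: Chrome cervical dilator, a 200 mm long, 9 mm thick double-ended rod lying loose on the counter along its own x; leave it alone. Origin: at its middle, on the counter.
- sound: Steel uterine sound, 300 mm long and 4 mm thick with a flat grip, lying loose on the counter beside the tray along its own x; leave it alone. Origin: at its middle, on the counter.
- post: Steel post with a bayonet socket on a 90 mm base plate, fixed to the counter, with a third blue handle locked on it, dome up, 158 mm tall in all; not part of the job. Origin: centre of its underside.
- pad: Sprung pad, 104 mm wide and 22 mm high, on the front of the bar's cross-head. Origin: centre of its face, 34 mm above the counter; the face stands at tray x = -10 to +10 mm at the start and at about +56 mm when both handles are snug. It gives 1 mm for each 2.5 N, 6 mm in all. Up to 8 N on the handles (11 N of push on the bar) is gentle; over 18 N is squeezing.
Not all that is in view belongs to the job. Leave any orange look-alike of the handle_near alone.

How it is judged:
On the way, in this order (a step that is already met when the one before it is completed fails the run):
1. the bar brought up with the wedge still slack: both handles snug between its pad and the fence (x of pad in the frame of tray above 0.0545 m and x of handle_far in the frame of tray above 0.107 m and y of handle_far in the frame of tray between -0.02 and 0.02 m and z of handle_far in the frame of tray between 0.03 and 0.039 m and x of handle_near in the frame of tray above 0.0705 m and y of handle_near in the frame of tray between -0.02 and 0.02 m and z of handle_near in the frame of tray between 0.03 and 0.039 m and contact force between wedge and bar below 3 N), for 0.2 s.
2. the wedge slid along its ramp until it jams the bar, the handles still snug (x of pad in the frame of tray above 0.0545 m and x of handle_far in the frame of tray above 0.107 m and y of handle_far in the frame of tray between -0.02 and 0.02 m and z of handle_far in the frame of tray between 0.03 and 0.039 m and x of handle_near in the frame of tray above 0.0705 m and y of handle_near in the frame of tray between -0.02 and 0.02 m and z of handle_near in the frame of tray between 0.03 and 0.039 m and contact force between wedge and bar above 9 N), for 0.2 s.
At the end, for the whole second after the job is handed in: Both handles lie on their rails in a row, against the fence, each other and the bar's pad with under 1.5 mm of play in all; the wedge is left jammed, bearing on the bar with more than 9 N (a push of 12 N or more gives it), and everything is at rest (all of step 2 and linear speed of each of bar, wedge below 0.005 m/s); the robot touches nothing.
It fails at once if the wedge overdriven: it bears on the bar with more than 30 N (a push of over 22 N) (contact force between wedge and bar above 30 N).
It fails at once if the handles squeezed with more than 18 N by the bar (contact force between bar and handle_near above 18 N).
It fails at once if the canister, dilator or sound shifted by more than 12 mm (distance of any of canister, dilator, sound from where it was at the start of the episode above 0.012 m).
It also fails if it takes over 67 s, if anything falls off the work surface, if the arm or the gripper's body presses on something with over 40 N, if the wrist force passes 120 N, or if a joint passes its speed limit or range.

ROBOT

A 6-joint arm with a two-finger parallel gripper is mounted at the origin on the work surface. World frame = base frame: x ahead of the robot, y to its left, z up, the work surface at z = 0. Lengths are in m, angles in rad, forces in N, time in s.
With the tool pointing down it reaches from about 0.3 to 0.775 m from the base axis. Payload 14.6 kg.
Tool frame: the origin (TCP) lies midway between the tips of the shut fingers; the grasp point (between the pads) lies 19 mm behind it; z points along the fingers, y is the direction in which the jaws open and shut (so a half turn about z gives the same grasp; the last joint's range is limited). The gripper opens to 94 mm and grips with 3 to 60 N. Pads are 16 mm wide; open, the fingers measure 119 mm over their backs; the gripper's body (75 mm by 177 mm) begins 78 mm behind the grasp point.
Start: joints at [-1.296, 0.3, 1.521, -0, 1.321, -0.067], TCP at [0.184, -0.518, 0.205] pointing down, gripper open.
Joint ranges: [-3.03, 3.03], [-0.79, 2.21], [0.23, 2.52], [-1.04, 4.18], [0, 3.07], [-2.55, 2.55]. Speed limits (rad/s): [2.22, 2.22, 2.57, 3.14, 3.14, 3.14].

INTERFACE

Orientations are given as a 3x3 rotation matrix whose columns are the frame's x, y, z axes.
In Python, from plant import state, imaging, job_done gives the robot as it stands. The module is installed in compiled form; this text tells all that it offers.
- The arm moves only by the tool step_arm, never from a script. Its argument "increments" is a list of rows, each a list of 7 numbers: the shift along the tool's x, y, z in mm, then the turn, a rotation vector about the tool's x, y, z in rad, then the opening, from 0 (shut) to 1 (fully open). In form: [[dx, dy, dz, ax, ay, az, claw], ...]. A call has 1 to 20 rows; each row is the pose to reach, as a shift and turn from the pose commanded when the call began, along the tool's axes at that moment; what a row does not reach only later rows make up. A row lasts 1/12 s, in which the tool goes at most 41.7 mm and 7.16 degrees, less where a joint would pass 70% of its speed; a pose out of reach is approached as far as the arm can. A call with a gripper value outside its range is refused whole. The fingers move at their own pace and stop on an object; the grip force is fixed at half the most. Time passes only in rows, so rows that repeat a pose let the fingers close. It gives the time, the measured TCP pose, the force and the opening at its end, in the units of the state.
- state(): the state, without advancing time (a new reading comes with each control period).
- imaging.snapshot(name): name is "scene" or "top"; returns a dict with "frame" (384x512x3 uint8, red, green, blue), "vertical_fov" (degrees; the focal length in pixels is half the picture's height over the tangent of half this angle, whatever the lens; pixels are square), "cx", "cy" (the principal point, pixels), "pose" (4x4, takes a point from camera to world coordinates). Camera axes: x right, y down, z forward; pixel columns grow to the right and rows downward; lengths in m; the calibration is good to about 2 mm. A picture is of the moment at which its call begins. There is no depth.
- job_done(): hands the job in, once; it reports no verdict.
The state is a dict: "time_s": time; "q": joint angles; "qd": joint speeds; "effort": joint torques, N m; "tool_pos": TCP position; "eef_rot": TCP orientation; "wrist_force": force on the tool from outside, world axes, zero at the start; "moment": the same for the moment, N m; "opening": finger opening in m.
Only numpy, scipy, OpenCV 4.12 (cv2) and the standard library are available. Lean on these libraries where they do the work, as an engineer would, in place of code of your own. Each camera call takes 0.05 s, during which the arm holds its last target.

## Working session

There is one attempt and no reset: what is moved stays moved. The work goes in short steps, Python scripts to look and compute and a tool call to move; the robot and the scene stay as the last step left them, time stands still between calls to the robot, and variables do not carry over. Pictures are saved under pics/ and viewed, and the job is handed in when it is done.

Besides the shell and the picture viewer there is one more tool, called as name(argument=value, ...) on one line, values as JSON. step_arm: Moves the arm, as the interface text tells. Its arguments: {"type":"object","properties":{"increments":{"type":"array","items":{"type":"array","items":{"type":"number"}}}},"required":["increments"]}

```bash
mkdir -p pics; cat > h.py <<'E'
import numpy as np, cv2
from plant import state, imaging, job_done
def snap(n,f):
    d=imaging.snapshot(n); np.savez('pics/'+f+'.npz',**d)
    cv2.imwrite('pics/'+f+'.png',cv2.cvtColor(d['frame'],cv2.COLOR_RGB2BGR)); return d
def load(f): return dict(np.load('pics/'+f+'.npz'))
def ray(d,u,v):
    f=d['frame'].shape[0]/2/np.tan(np.radians(float(d['vertical_fov']))/2)
    r=d['pose'][:3,:3]@np.array([(u-d['cx'])/f,(v-d['cy'])/f,1]); return d['pose'][:3,3],r
def onz(d,u,v,z):
    o,r=ray(d,u,v); return o+r*(z-o[2])/r[2]
def proj(d,p):
    f=d['frame'].shape[0]/2/np.tan(np.radians(float(d['vertical_fov']))/2)
    c=d['pose'][:3,:3].T@(np.asarray(p)-d['pose'][:3,3]); return f*c[0]/c[2]+d['cx'],f*c[1]/c[2]+d['cy']
E
python3 - <<'E'
from h import *
for n in('scene','top'):
    d=snap(n,n+'0'); print(n,d['vertical_fov'],d['cx'],d['cy'],d['pose'].round(3))
    cv2.imwrite(f'pics/{n}0b.png',cv2.resize(cv2.cvtColor(d['frame'],cv2.COLOR_RGB2BGR),(800,600),interpolation=cv2.INTER_CUBIC))
s=state();print(s)
E
```

```text
scene 44.518753015345055 257.70942918664093 191.7664090823772 [[-0.399  0.643 -0.654  1.364]
 [ 0.917  0.281 -0.283  0.31 ]
 [ 0.002 -0.712 -0.702  0.93 ]
 [ 0.     0.     0.     1.   ]]
top 50.09587284459395 249.87397032130283 187.54380111672486 [[-0.04  -0.979  0.199  0.333]
 [-0.999  0.039 -0.012 -0.004]
 [ 0.004 -0.199 -0.98   1.171]
 [ 0.     0.     0.     1.   ]]
{'time_s': 0.1, 'q': array([-1.29556783e+00,  3.00384804e-01,  1.52152236e+00,  1.07144009e-06,
        1.32069345e+00, -6.66294357e-02]), 'qd': array([-0.00136102, -0.000834  , -0.00236868,  0.00101856,  0.00085974,
       -0.00034189]), 'effort': array([ 4.63634660e-04, -5.32648051e+01, -3.53285801e+01,  7.08997459e-02,
        2.34483078e-02, -6.33535251e-05]), 'tool_pos': array([ 0.18429911, -0.51795277,  0.2049585 ]), 'eef_rot': array([[ 9.42133540e-01,  3.35237705e-01, -2.72932130e-04],
       [ 3.35237809e-01, -9.42133043e-01,  9.70309395e-04],
       [ 6.81459169e-05, -1.00565819e-03, -9.99999492e-01]]), 'wrist_force': array([-1.00975401,  0.16415565,  0.13172164]), 'moment': array([-0.03251013, -0.02842796, -0.03577841]), 'opening': 0.09411727768545801}
```

View pics/scene0b.png

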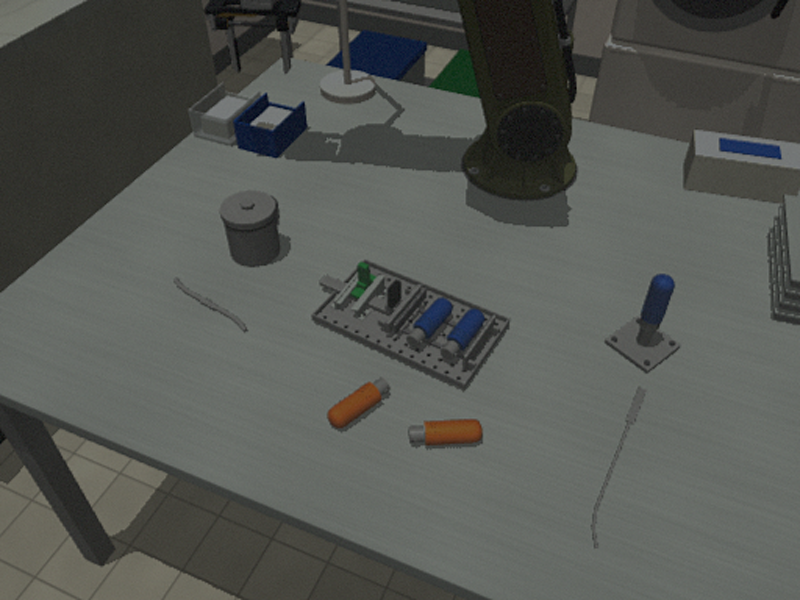

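View pics/top0b.png

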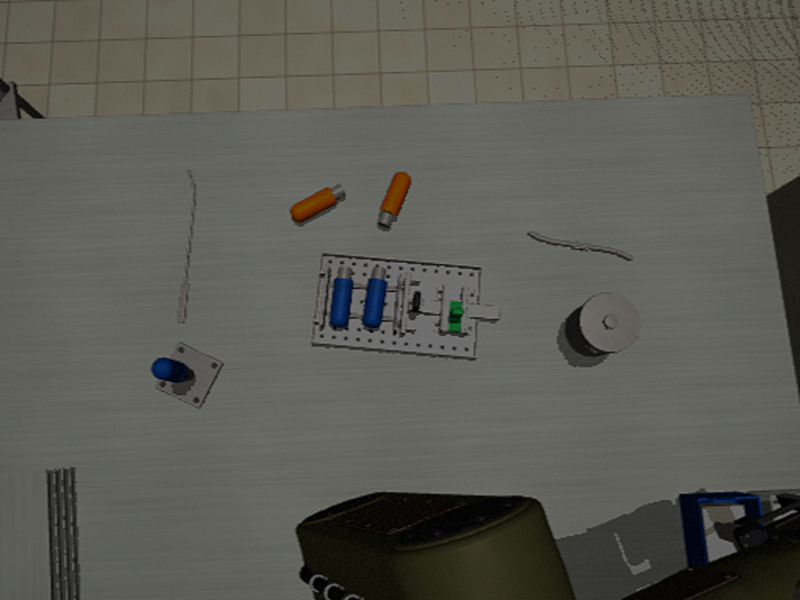

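The top view shows the tray at roughly (310–480, 254–359) in the 800-px picture. The fence is at the left (world +y), and two blue handles lie at (341,300) and (375,300). The black bar tab is at (417,302) and the green wedge at (455,315). The orange look-alikes at (318,204) and (395,200) and the post's handle are outside the tray. I'll enlarge the view to confirm.

```bash
python3 - <<'E'
from h import *
d=load('top0');f=d['frame'][150:240,190:330]
cv2.imwrite('pics/c1.png',cv2.cvtColor(cv2.convertScaleAbs(cv2.resize(f,(784,504),interpolation=cv2.INTER_CUBIC),alpha=1.7),cv2.COLOR_RGB2BGR))
d=load('scene0');f=d['frame'][160:255,192:332]
cv2.imwrite('pics/c2.png',cv2.cvtColor(cv2.convertScaleAbs(cv2.resize(f,(784,532),interpolation=cv2.INTER_CUBIC),alpha=1.7),cv2.COLOR_RGB2BGR))
E
```

```text
(no output)
```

View pics/c1.png

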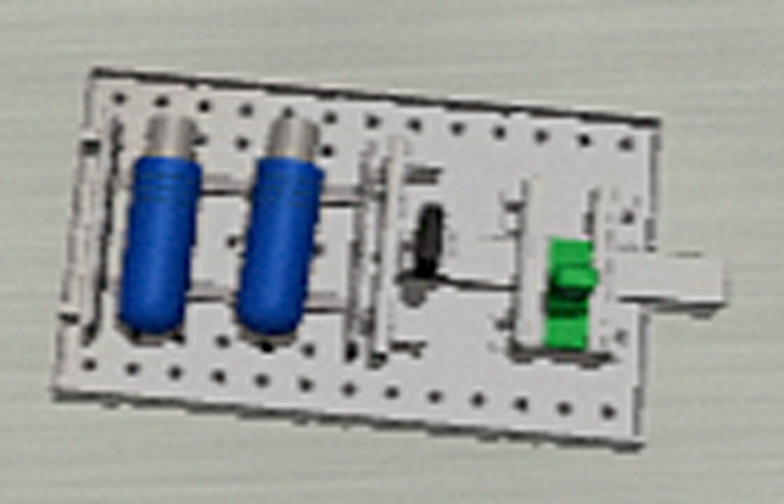

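View pics/c2.png

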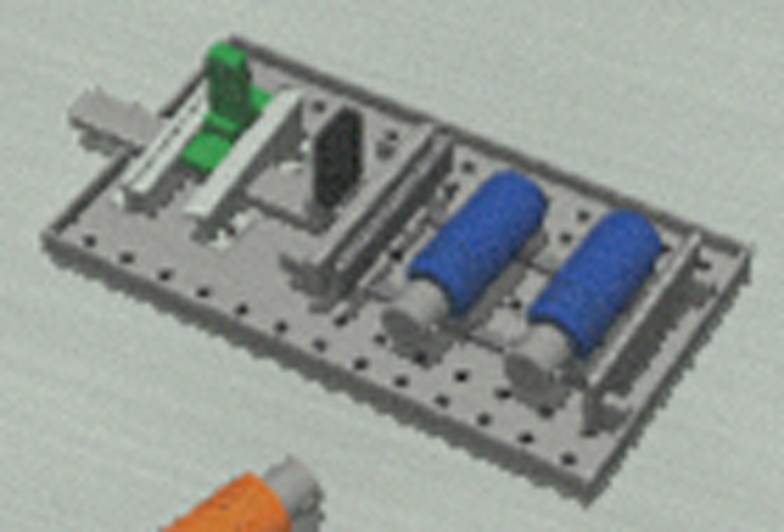

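Crop check: the two blue handles in the tray are the ones meant (top crop (160,240) and (282,240)). The bar tab is the black upright at about (430,240), and the wedge tab is the bright green top at about (573,278). Next I fit the tray pose and locate both tabs.

```bash
cat > fit.py <<'E'
from h import *
from scipy.optimize import least_squares
T=load('top0');S=load('scene0')
t=lambda u,v:(190+u/5.6-.5+.09,150+v/5.6-.5+.09); s=lambda u,v:(192+u/5.6-.4,160+v/5.6-.4)
c=[(T,t(95,70),(.15,-.085)),(T,t(660,122),(-.15,-.085)),(T,t(640,437),(-.15,.085)),(T,t(57,390),(.15,.085)),
(S,s(235,40),(-.15,.085)),(S,s(750,248),(.15,.085)),(S,s(588,490),(.15,-.085)),(S,s(45,236),(-.15,-.085))]
def w(p,a,z): 
    R=np.array([[np.cos(p[2]),-np.sin(p[2])],[np.sin(p[2]),np.cos(p[2])]]); return np.r_[R@np.array(a)+p[:2],z]
def res(p,cs): return np.concatenate([np.array(proj(d,w(p,a,.021)))-uv for d,uv,a in cs])
for cs in (c[:4],c[4:],c):
    r=least_squares(res,[.45,0,1.57],args=(cs,)); print(r.x.round(4),r.fun.round(1))
p=r.x
def tolocal(P):
    R=np.array([[np.cos(p[2]),-np.sin(p[2])],[np.sin(p[2]),np.cos(p[2])]]); return R.T@(P[:2]-p[:2])
if __name__=='__main__':
    R=np.array([[np.cos(p[2]),-np.sin(p[2])],[np.sin(p[2]),np.cos(p[2])]])
    print('bar top',[tolocal(onz(T,*t(431,207),.08))*1e3,tolocal(onz(T,*t(429,272),.08))*1e3],
      'scene',[tolocal(onz(S,*s(320,130),.08))*1e3,tolocal(onz(S,*s(355,110),.08))*1e3])
    print('wedge top', [tolocal(onz(T,*t(*q),.082))*1e3 for q in((555,262),(597,266),(592,290),(552,287))])
    print('wedge top sc', [tolocal(onz(S,*s(*q),.082))*1e3 for q in((207,53),(222,43),(245,52),(232,60))])
    print('handles',[tolocal(onz(T,*t(*q),.034))*1e3 for q in((160,240),(282,240))])
E
python3 fit.py
```

```text
[ 0.5453 -0.0298  1.4425] [-1.4 -0.8  1.3 -1.1  1.3  1.4 -1.2  0.3]
[ 0.5514 -0.0273  1.4365] [-0.4 -0.7  1.   0.6  0.4 -0.2 -1.  -0.1]
[ 0.5476 -0.0289  1.4393] [-1.6 -1.7  1.  -1.8  0.8  0.7 -1.6 -0.6 -0.4 -1.6  0.8 -0.6  0.5 -1.5
 -0.9 -1.1]
bar top [array([-32.30539723, -11.92240223]), array([-33.99092739,  20.00225911])] scene [array([-37.83916608,  -7.75892773]), array([-30.91429034,  12.52856602])]
wedge top [array([-93.89536427,   9.94530733]), array([-114.1572831 ,   10.04463016]), array([-112.56766627,   21.93741583]), array([-93.33976259,  22.23910525])]
wedge top sc [array([-111.9969875 ,    8.14936922]), array([-109.79598669,   17.98829813]), array([-96.67349353,  18.27246541]), array([-98.88457386,  10.17279802])]
handles [array([100.78649899,   7.84176319]), array([39.70261056,  2.2219763 ])]
```

step_arm(increments=[[479,-285,0,0,0,0.473,0],[479,-285,0,0,0,0.473,0],[479,-285,0,0,0,0.473,0],[479,-285,0,0,0,0.473,0],[479,-285,0,0,0,0.473,0],[479,-285,0,0,0,0.473,0],[479,-285,0,0,0,0.473,0],[479,-285,0,0,0,0.473,0],[479,-285,0,0,0,0.473,0],[479,-285,0,0,0,0.473,0],[479,-285,0,0,0,0.473,0],[479,-285,0,0,0,0.473,0],[479,-285,0,0,0,0.473,0],[479,-285,0,0,0,0.473,0],[479,-285,0,0,0,0.473,0],[479,-285,0,0,0,0.473,0],[479,-285,0,0,0,0.473,0],[479,-285,0,0,0,0.473,0]])

```text
time_s: 1.6
tool_pos: [0.5396, -0.09, 0.2055]
eef_rot: [[0.991, -0.132, -0.0], [-0.132, -0.991, -0.0], [-0.0, 0.0, -1.0]]
wrist_force: [-0.5, 0.6, 0.3]
opening: 0.0004
```

step_arm(increments=[[0,0,40,0,0,0,0],[0,0,80,0,0,0,0],[0,0,80,0,0,0,0],[0,0,80,0,0,0,0]])

```text
time_s: 1.93
tool_pos: [0.5392, -0.0898, 0.1252]
eef_rot: [[0.991, -0.132, -0.003], [-0.132, -0.991, 0.001], [-0.003, -0.0, -1.0]]
wrist_force: [-0.4, 0.3, 0.6]
opening: 0.0005
```

```bash
cat > look.py <<'E'
from h import *
import sys
n=sys.argv[1]
T=snap('top','t'+n);S=snap('scene','s'+n)
a=cv2.resize(T['frame'][140:250,190:330],(700,550),interpolation=cv2.INTER_CUBIC)
b=cv2.resize(S['frame'][140:255,192:332],(700,575),interpolation=cv2.INTER_CUBIC)
for x,f in((a,'tc'),(b,'sc')): cv2.imwrite(f'pics/{f}{n}.png',cv2.cvtColor(cv2.convertScaleAbs(x,alpha=1.7),cv2.COLOR_RGB2BGR))
E
python3 look.py 1
```

```text
(no output)
```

View pics/sc1.png

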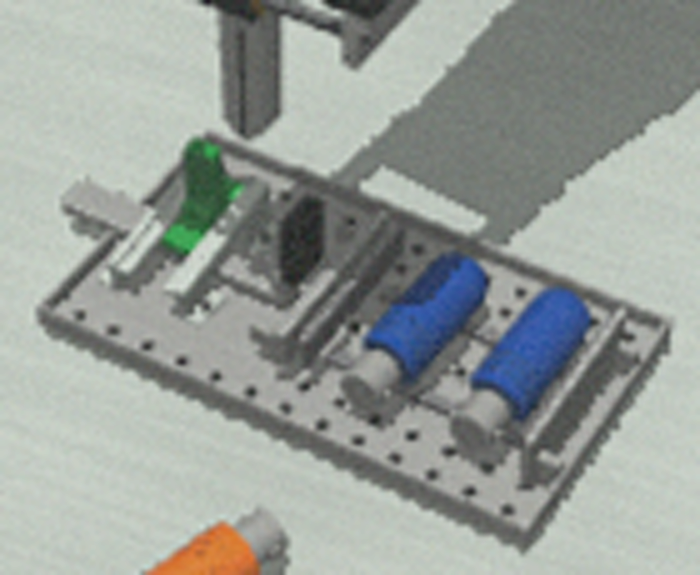

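View pics/tc1.png

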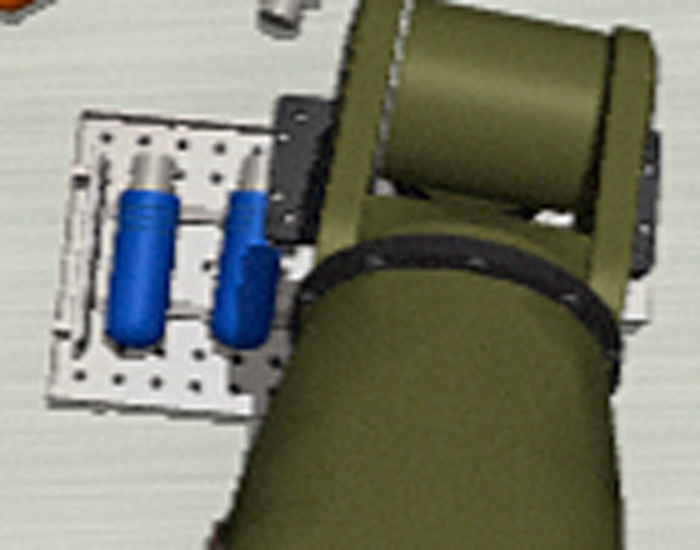

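The fingertips are at scene crop (250,128), behind the black tab (300,240). As a calibration check, I project the TCP into that view.

```bash
python3 - <<'E'
from h import *
S=load('s1');s=state();p=s['tool_pos']
u,v=proj(S,p);print((u-192)*5,(v-140)*5,p)
for z in(.055,):
  u,v=proj(S,[p[0],p[1],z]);print((u-192)*5,(v-140)*5)
for P in ([-.033-.006,-.015],[-.039,.015],[-.027,-.015],[-.027,.015]):
  a=1.4393;R=np.array([[np.cos(a),-np.sin(a)],[np.sin(a),np.cos(a)]]);w=R@P+[.5476,-.0289]
  u,v=proj(S,[*w,.08]);print('tab',w,(u-192)*5,(v-140)*5)
E
```

```text
250.60387184197978 123.40806324467025 [ 0.54095538 -0.08982431  0.12795328]
253.46474468066347 225.2622198819266
tab [ 0.55735691 -0.06953007] 274.48172899496825 221.36905995310045
tab [ 0.52761591 -0.06559654] 304.327235375183 188.10230414162973
tab [ 0.55893032 -0.05763367] 293.9473482465967 229.57107238013606
tab [ 0.52918932 -0.05370014] 323.61151100142223 196.06609333852603
```

step_arm(increments=[[0,0,35,0,0,0,0],[0,0,60,0,0,0,0],[0,0,68,0,0,0,0],[0,0,68,0,0,0,0],[0,0,68,0,0,0,0],[0,0,68,0,0,0,0],[0,0,68,0,0,0,0]])

```text
time_s: 2.62
tool_pos: [0.541, -0.0893, 0.0593]
eef_rot: [[0.991, -0.131, 0.003], [-0.131, -0.991, -0.001], [0.003, 0.0, -1.0]]
wrist_force: [0.4, 0.0, 0.7]
opening: 0.0007
```

```bash
python3 look.py 2;python3 -c "
from plant import state;print(state()['tool_pos'],state()['wrist_force'])"
```

```text
[ 0.5406508  -0.08922879  0.05862931] [ 0.39564439 -1.11965533 -0.49282754]
```

View pics/sc2.png

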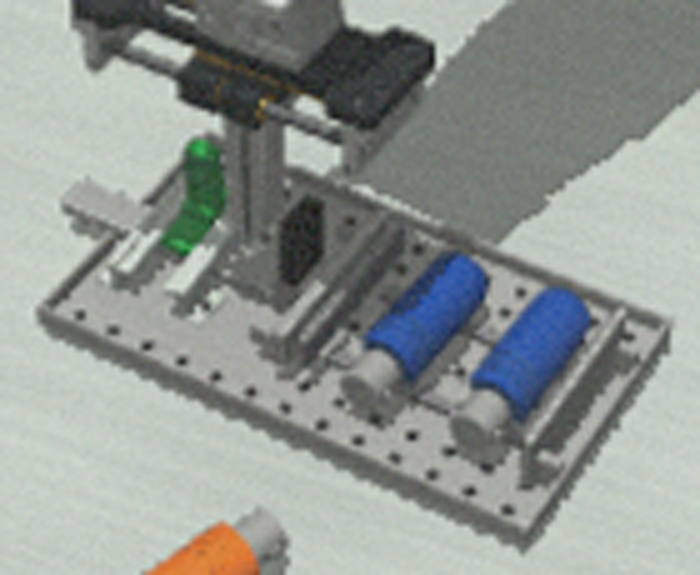

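step_arm(increments=[[0,-2,0,0,0,0,0],[0,-4,0,0,0,0,0],[0,-6,0,0,0,0,0],[0,-8,0,0,0,0,0],[0,-10,0,0,0,0,0],[0,-12,0,0,0,0,0],[0,-14,0,0,0,0,0],[0,-16,0,0,0,0,0],[0,-18,0,0,0,0,0],[0,-20,0,0,0,0,0],[0,-22,0,0,0,0,0],[0,-24,0,0,0,0,0],[0,-26,0,0,0,0,0],[0,-28,0,0,0,0,0],[0,-30,0,0,0,0,0],[0,-32,0,0,0,0,0],[0,-34,0,0,0,0,0],[0,-34,0,0,0,0,0]])

```text
time_s: 4.22
tool_pos: [0.5446, -0.0549, 0.0574]
eef_rot: [[0.991, -0.131, 0.0], [-0.131, -0.991, 0.0], [0.0, -0.0, -1.0]]
wrist_force: [0.2, -0.5, -0.9]
opening: 0.0003
```

```bash
python3 look.py 3;python3 -c "
from plant import state;print(state()['tool_pos'],state()['wrist_force'])"
```

```text
[ 0.54452238 -0.05503824  0.05730729] [-0.50252276 -0.18169369  0.11227485]
```

View pics/sc3.png

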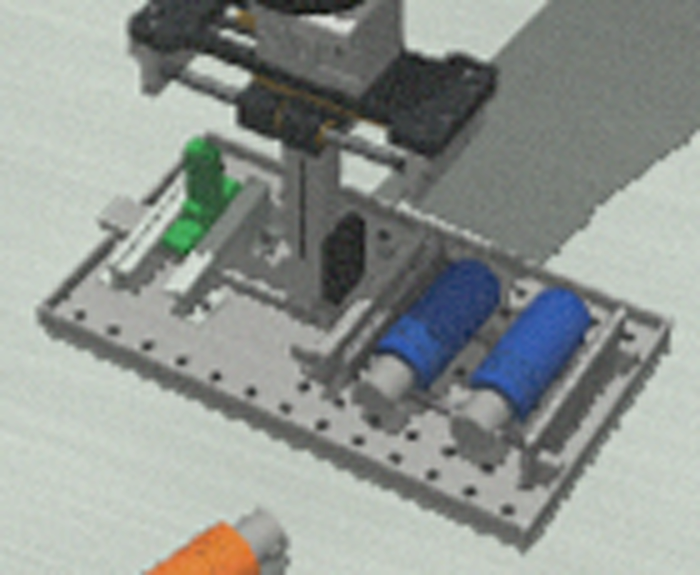

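step_arm(increments=[[0,-2,0,0,0,0,0],[0,-4,0,0,0,0,0],[0,-6,0,0,0,0,0],[0,-8,0,0,0,0,0],[0,-10,0,0,0,0,0],[0,-12,0,0,0,0,0],[0,-14,0,0,0,0,0],[0,-16,0,0,0,0,0],[0,-18,0,0,0,0,0],[0,-19,0,0,0,0,0],[0,-20,0,0,0,0,0]])

```text
time_s: 5.23
tool_pos: [0.5471, -0.0354, 0.0574]
eef_rot: [[0.991, -0.131, -0.0], [-0.131, -0.991, 0.0], [-0.0, -0.0, -1.0]]
wrist_force: [-0.4, -2.9, -3.3]
opening: 0.0007
```

```bash
python3 look.py 4;python3 -c "
from plant import state;print(state()['tool_pos'],state()['wrist_force'])"
```

```text
[ 0.54721792 -0.03532592  0.05749673] [-0.08526232 -0.29562089 -0.87704784]
```

View pics/sc4.png

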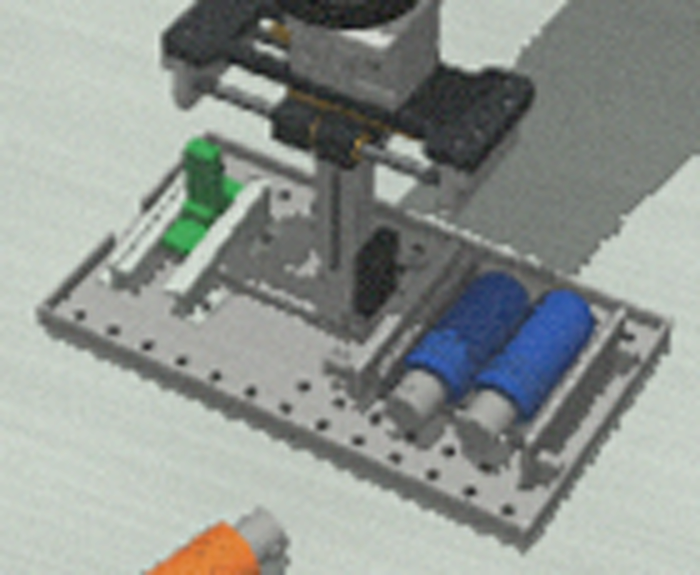

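View pics/tc4.png

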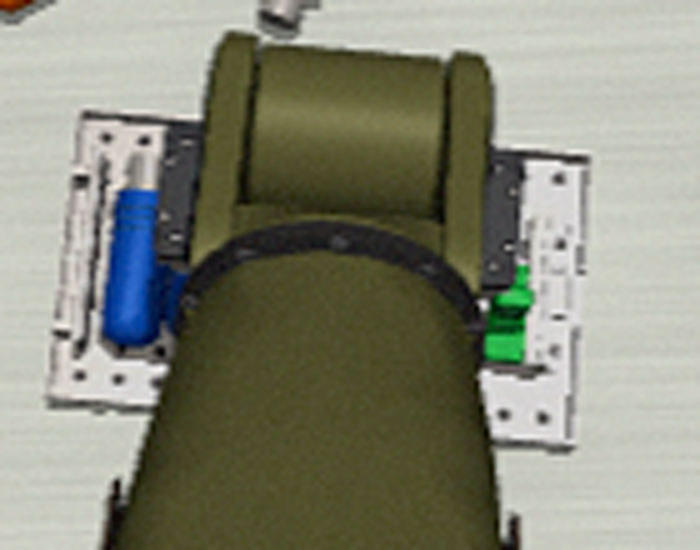

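step_arm(increments=[[0,-1,0,0,0,0,0],[0,-2,0,0,0,0,0],[0,-3,0,0,0,0,0],[0,-4,0,0,0,0,0],[0,-5,0,0,0,0,0],[0,-6,0,0,0,0,0],[0,-7,0,0,0,0,0]])

```text
time_s: 5.92
tool_pos: [0.5481, -0.0285, 0.0575]
eef_rot: [[0.991, -0.131, 0.0], [-0.131, -0.991, -0.0], [0.0, 0.0, -1.0]]
wrist_force: [-1.0, -4.0, 0.3]
opening: 0.0005
```

```bash
python3 look.py 5;python3 -c "
from plant import state;print(state()['tool_pos'],state()['wrist_force'])"
```

```text
[ 0.54814597 -0.028395    0.05750142] [-1.03847583 -1.11648247 -0.46304176]
```

View pics/sc5.png

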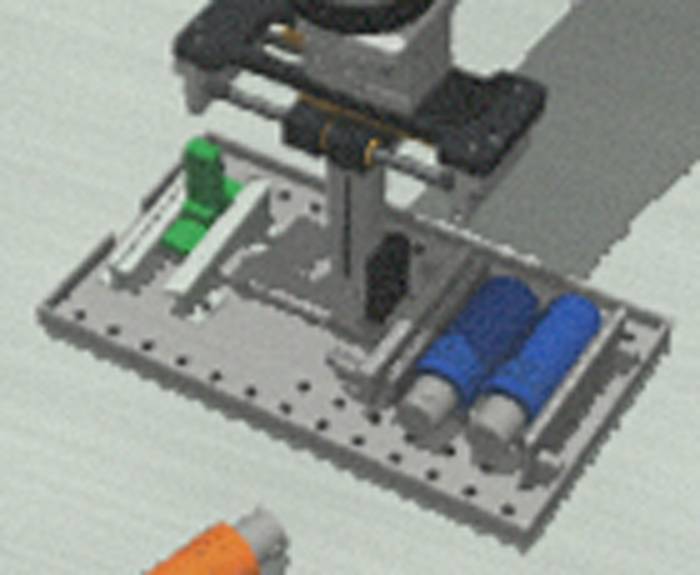

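Handle_far is now close to the fence (dome at (575,300), fence at (615,315)). From here I advance 1–2 mm at a time and watch the force.

step_arm(increments=[[0,-0.5,0,0,0,0,0],[0,-1,0,0,0,0,0],[0,-1.5,0,0,0,0,0],[0,-2,0,0,0,0,0]])

```text
time_s: 6.35
tool_pos: [0.5484, -0.0268, 0.0575]
eef_rot: [[0.991, -0.131, 0.0], [-0.131, -0.991, -0.0], [0.0, 0.0, -1.0]]
wrist_force: [-1.2, -4.9, 0.3]
opening: 0.0005
```

step_arm(increments=[[0,-0.5,0,0,0,0,0],[0,-1,0,0,0,0,0],[0,-1.5,0,0,0,0,0],[0,-2,0,0,0,0,0]])

```text
time_s: 6.68
tool_pos: [0.5486, -0.0251, 0.0575]
eef_rot: [[0.991, -0.131, -0.0], [-0.131, -0.991, -0.001], [0.0, 0.001, -1.0]]
wrist_force: [-1.4, -8.2, 2.0]
opening: -0.0
```

step_arm(increments=[[0,-0.5,0,0,0,0,0],[0,-1,0,0,0,0,0]])

```text
time_s: 6.85
tool_pos: [0.5487, -0.0244, 0.0575]
eef_rot: [[0.991, -0.131, -0.0], [-0.131, -0.991, -0.001], [-0.0, 0.001, -1.0]]
wrist_force: [-2.3, -10.1, 1.7]
opening: 0.0007
```

```bash
python3 look.py 6;python3 -c "
from plant import state;print(state()['tool_pos'],state()['wrist_force'])"
```

```text
[ 0.54870709 -0.02433936  0.05751873] [-3.36863781 -8.73677558  0.88511576]
```

View pics/sc6.png

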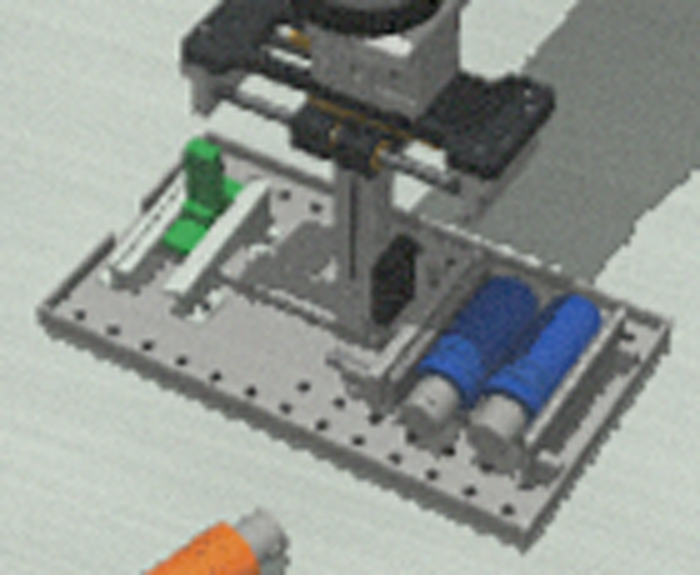

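step_arm(increments=[[0,0,0,0,0,0,0],[0,0,0,0,0,0,0],[0,4,0,0,0,0,0],[0,10,0,0,0,0,0],[0,15,0,0,0,0,0],[0,15,-30,0,0,0,0],[0,15,-60,0,0,0,0],[-20,50,-70,0,0,0,0],[-40,80,-70,0,0,0,0],[-40,110,-70,0,0,0,0],[-40,110,-70,0,0,0,0],[-40,110,-70,0,0,0,0],[-40,110,-70,0,0,0,0]])

```text
time_s: 8.03
tool_pos: [0.4948, -0.1274, 0.1274]
eef_rot: [[0.991, -0.131, 0.0], [-0.131, -0.991, 0.0], [0.0, -0.0, -1.0]]
wrist_force: [0.3, 0.8, -0.3]
opening: 0.0003
```

```bash
python3 look.py 7;python3 -c "
from h import *
s=state();p=s['tool_pos'];print(p,s['wrist_force'])
from fit import w
S=load('s7')
q=[.5476,-.0289,1.4393]
for P in([p[0],p[1],.056],w(q,(-.115,.021),.082),w(q,(-.095,.021),.082),w(q,(-.115,.009),.082),w(q,(-.095,.009),.082)):
  u,v=proj(S,P);print((u-192)*5,(v-140)*5)"
```

```text
[ 0.49491273 -0.12672919  0.12728868] [-0.08232202  0.14234091  0.7708668 ]
[ 0.5453 -0.0298  1.4425] [-1.4 -0.8  1.3 -1.1  1.3  1.4 -1.2  0.3]
[ 0.5514 -0.0273  1.4365] [-0.4 -0.7  1.   0.6  0.4 -0.2 -1.  -0.1]
[ 0.5476 -0.0289  1.4393] [-1.6 -1.7  1.  -1.8  0.8  0.7 -1.6 -0.6 -0.4 -1.6  0.8 -0.6  0.5 -1.5
 -0.9 -1.1]
227.95577250598754 153.13220038076324
191.2103062768874 129.93320023465543
222.01318434056176 142.58785160005104
179.0056010776064 142.47465053449645
209.91642702977813 155.27530797916398
```

View pics/sc7.png

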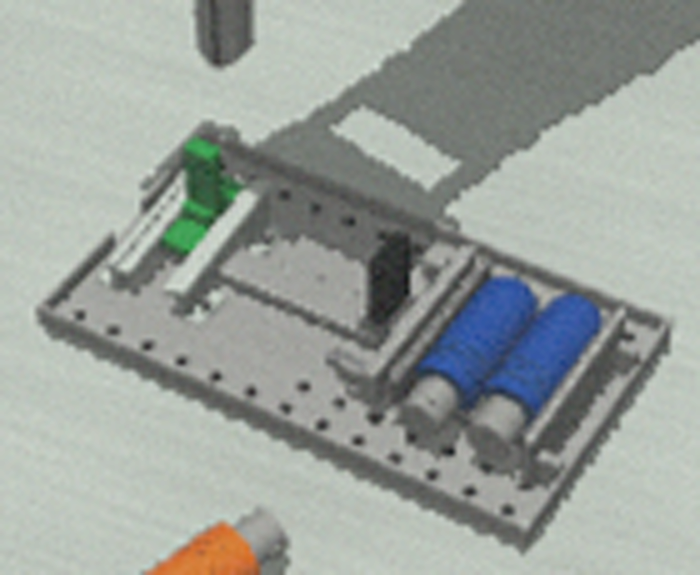

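View pics/tc7.png

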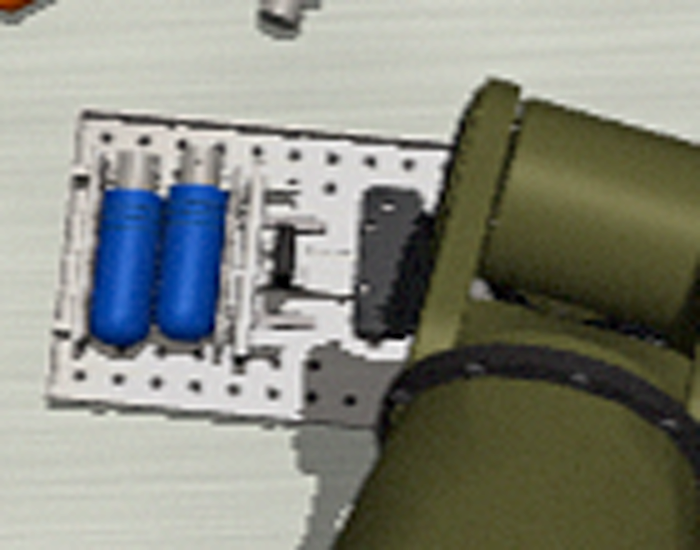

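step_arm(increments=[[0,0,35,0,0,0,0],[0,0,60,0,0,0,0],[0,0,69,0,0,0,0],[0,0,69,0,0,0,0],[0,0,69,0,0,0,0],[0,0,69,0,0,0,0]])

```text
time_s: 8.63
tool_pos: [0.4956, -0.1275, 0.0599]
eef_rot: [[0.991, -0.13, 0.002], [-0.13, -0.991, -0.001], [0.002, 0.0, -1.0]]
wrist_force: [-0.7, 0.8, -0.1]
opening: 0.0003
```

```bash
python3 look.py 8;python3 -c "
from plant import state;print(state()['tool_pos'],state()['wrist_force'])"
```

```text
[ 0.49545299 -0.12763012  0.05983253] [-0.27453459 -0.37822258  1.25738939]
```

View pics/sc8.png

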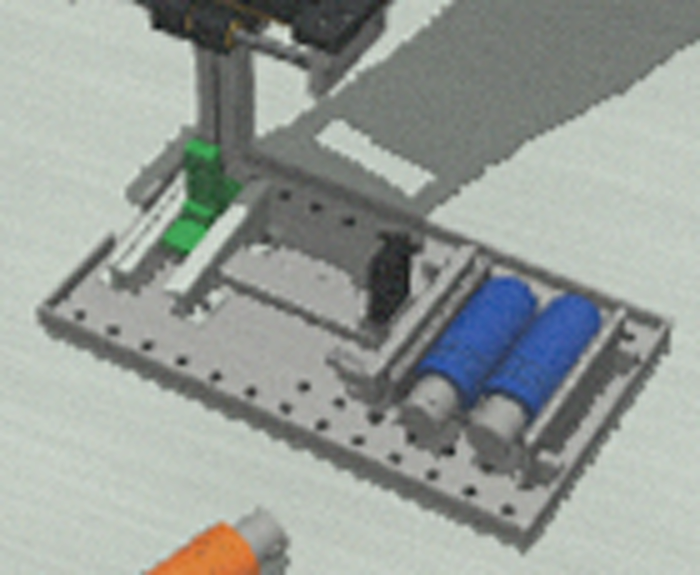

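step_arm(increments=[[1.5,0,0,0,0,0,0],[3,0,0,0,0,0,0],[4.5,0,0,0,0,0,0],[6,0,0,0,0,0,0],[7.5,0,0,0,0,0,0],[9,0,0,0,0,0,0],[10,0,0,0,0,0,0],[11,0,0,0,0,0,0]])

```text
time_s: 9.4
tool_pos: [0.5053, -0.1289, 0.0582]
eef_rot: [[0.991, -0.131, -0.001], [-0.131, -0.991, 0.0], [-0.001, -0.0, -1.0]]
wrist_force: [-3.8, -0.7, -0.8]
opening: 0.0003
```

step_arm(increments=[[1,0,0,0,0,0,0],[2,0,0,0,0,0,0],[3,0,0,0,0,0,0]])

```text
time_s: 9.65
tool_pos: [0.5082, -0.1292, 0.058]
eef_rot: [[0.991, -0.131, -0.001], [-0.131, -0.991, 0.0], [-0.001, -0.0, -1.0]]
wrist_force: [-4.6, -0.1, -4.0]
opening: 0.0008
```

step_arm(increments=[[1,0,0,0,0,0,0],[2,0,0,0,0,0,0]])

```text
time_s: 9.82
tool_pos: [0.5104, -0.1295, 0.0582]
eef_rot: [[0.991, -0.131, -0.001], [-0.131, -0.991, 0.0], [-0.001, -0.0, -1.0]]
wrist_force: [-5.2, 0.1, -3.3]
opening: 0.0005
```

```bash
python3 look.py 9;python3 -c "
from plant import state;print(state()['tool_pos'],state()['wrist_force'])"
```

```text
[ 0.51061868 -0.1295286   0.05834013] [-3.19759942 -0.27517993 -2.09338431]
```

View pics/sc9.png

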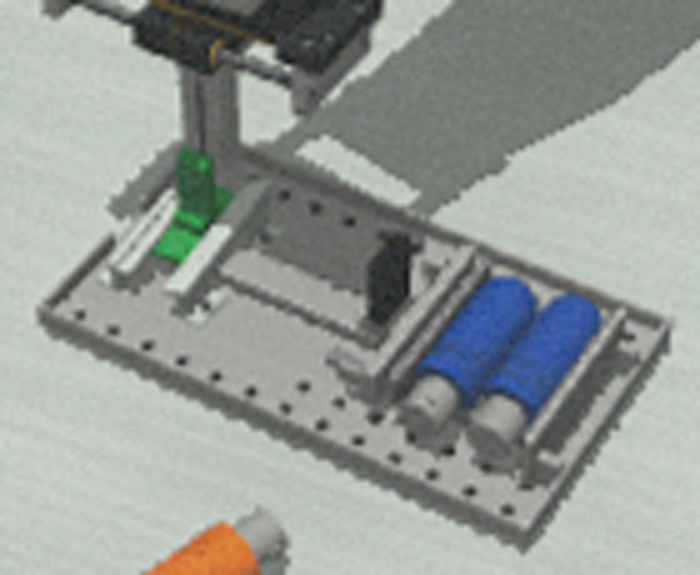

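step_arm(increments=[[0.7,0,0,0,0,0,0],[1.4,0,0,0,0,0,0],[2,0,0,0,0,0,0]])

```text
time_s: 10.17
tool_pos: [0.5126, -0.1298, 0.0584]
eef_rot: [[0.991, -0.131, -0.0], [-0.131, -0.991, 0.0], [-0.0, -0.0, -1.0]]
wrist_force: [-4.6, 0.9, -3.7]
opening: 0.0009
```

step_arm(increments=[[0.7,0,0,0,0,0,0],[1.4,0,0,0,0,0,0],[2,0,0,0,0,0,0]])

```text
time_s: 10.42
tool_pos: [0.5146, -0.1301, 0.0584]
eef_rot: [[0.991, -0.131, -0.0], [-0.131, -0.991, 0.0], [-0.0, -0.0, -1.0]]
wrist_force: [-4.6, 0.2, -3.0]
opening: 0.0006
```

step_arm(increments=[[0.7,0,0,0,0,0,0],[1.4,0,0,0,0,0,0],[2,0,0,0,0,0,0]])

```text
time_s: 10.67
tool_pos: [0.5161, -0.1303, 0.0583]
eef_rot: [[0.991, -0.131, -0.001], [-0.131, -0.991, 0.0], [-0.001, -0.0, -1.0]]
wrist_force: [-8.1, 0.5, -1.1]
opening: 0.0
```

step_arm(increments=[[0.7,0,0,0,0,0,0],[1.4,0,0,0,0,0,0],[2,0,0,0,0,0,0]])

```text
time_s: 10.92
tool_pos: [0.5175, -0.1305, 0.0582]
eef_rot: [[0.991, -0.131, -0.003], [-0.131, -0.991, 0.001], [-0.003, -0.0, -1.0]]
wrist_force: [-13.1, 1.6, 0.9]
opening: 0.0006
```

```bash
python3 -c "
from plant import state;print(state()['tool_pos'],state()['wrist_force'])"
```

```text
[ 0.51746761 -0.13051137  0.05820513] [-13.10489357   1.62193866   0.94550321]
```

step_arm(increments=[[0.3,0,0,0,0,0,0]])

```text
time_s: 11.0
tool_pos: [0.5176, -0.1305, 0.0582]
eef_rot: [[0.991, -0.131, -0.003], [-0.131, -0.991, 0.001], [-0.003, -0.0, -1.0]]
wrist_force: [-14.0, 1.9, 2.9]
opening: 0.0005
```

```bash
python3 -c "
from plant import state;print(state()['tool_pos'],state()['wrist_force'])"
```

```text
[ 0.51760503 -0.13051626  0.05817617] [-13.99746788   1.91856043   2.9287506 ]
```

step_arm(increments=[[0.3,0,0,0,0,0,0]])

```text
time_s: 11.08
tool_pos: [0.5178, -0.1305, 0.0582]
eef_rot: [[0.991, -0.131, -0.004], [-0.131, -0.991, 0.001], [-0.004, -0.0, -1.0]]
wrist_force: [-14.3, 1.9, 2.0]
opening: 0.0003
```

step_arm(increments=[[0,0,0,0,0,0,0],[0,0,0,0,0,0,0]])

```text
time_s: 11.25
tool_pos: [0.5178, -0.1305, 0.0582]
eef_rot: [[0.991, -0.131, -0.003], [-0.131, -0.991, 0.001], [-0.003, -0.0, -1.0]]
wrist_force: [-14.2, 1.6, 2.2]
opening: 0.0004
```

step_arm(increments=[[0,0,0,0,0,0,0]])

```text
time_s: 11.33
tool_pos: [0.5178, -0.1305, 0.0582]
eef_rot: [[0.991, -0.131, -0.003], [-0.131, -0.991, 0.001], [-0.003, -0.0, -1.0]]
wrist_force: [-13.4, 2.5, 1.9]
opening: 0.0005
```

step_arm(increments=[[0.4,0,0,0,0,0,0]])

```text
time_s: 11.42
tool_pos: [0.5181, -0.1306, 0.0582]
eef_rot: [[0.991, -0.131, -0.004], [-0.131, -0.991, 0.001], [-0.004, -0.0, -1.0]]
wrist_force: [-15.8, 1.4, 2.7]
opening: 0.0004
```

step_arm(increments=[[0,0,0,0,0,0,0],[0,0,0,0,0,0,0],[0,0,0,0,0,0,0]])

```text
time_s: 11.67
tool_pos: [0.5181, -0.1306, 0.0582]
eef_rot: [[0.991, -0.131, -0.004], [-0.131, -0.991, 0.001], [-0.004, -0.0, -1.0]]
wrist_force: [-15.5, 2.3, 2.3]
opening: 0.0007
```

The push settled at about 15.5 N, which is a proper jam. Now I back off along the slide, lift, and move the arm clear of both views.

step_arm(increments=[[-3,0,0,0,0,0,0],[-10,0,0,0,0,0,0],[-20,0,0,0,0,0,0],[-20,0,-40,0,0,0,0],[-20,0,-80,0,0,0,0],[-20,0,-120,0,0,0,0],[-20,0,-150,0,0,0,0],[-50,20,-150,0,0,0,0],[-80,60,-150,0,0,0,0],[-110,100,-150,0,0,0,0],[-110,140,-150,0,0,0,0],[-110,180,-150,0,0,0,0],[-110,220,-150,0,0,0,0],[-110,260,-150,0,0,0,0],[-110,260,-150,0,0,0,0],[-110,260,-150,0,0,0,0]])

```text
time_s: 13.0
tool_pos: [0.3758, -0.3762, 0.2084]
eef_rot: [[0.991, -0.134, 0.001], [-0.134, -0.991, -0.001], [0.001, 0.001, -1.0]]
wrist_force: [0.8, 0.4, -0.0]
opening: 0.0003
```

```bash
python3 look.py 10;python3 -c "
from plant import state;print(state()['tool_pos'],state()['wrist_force'])
from h import *
for n in 'ts':
  a=load({'t':'top0','s':'scene0'}[n])['frame'];b=load(n+'10')['frame']
  cv2.imwrite('pics/d'+n+'.png',cv2.resize(cv2.absdiff(a,b)*3,(800,600)))"
```

```text
[ 0.37659294 -0.37355234  0.20858694] [ 0.20296316 -0.23192755 -0.8224828 ]
```

View pics/sc10.png

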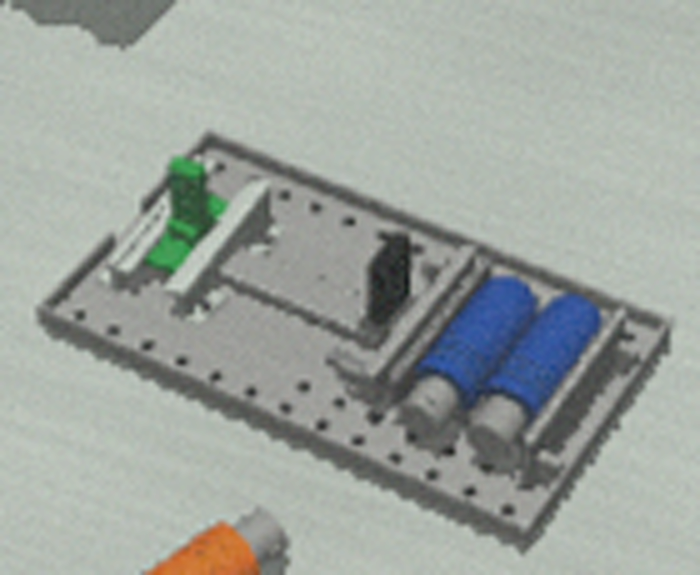

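View pics/tc10.png

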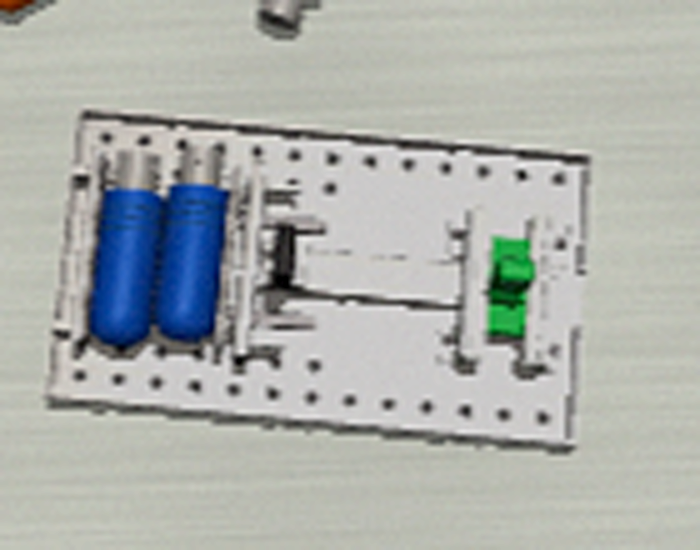

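View pics/ds.png

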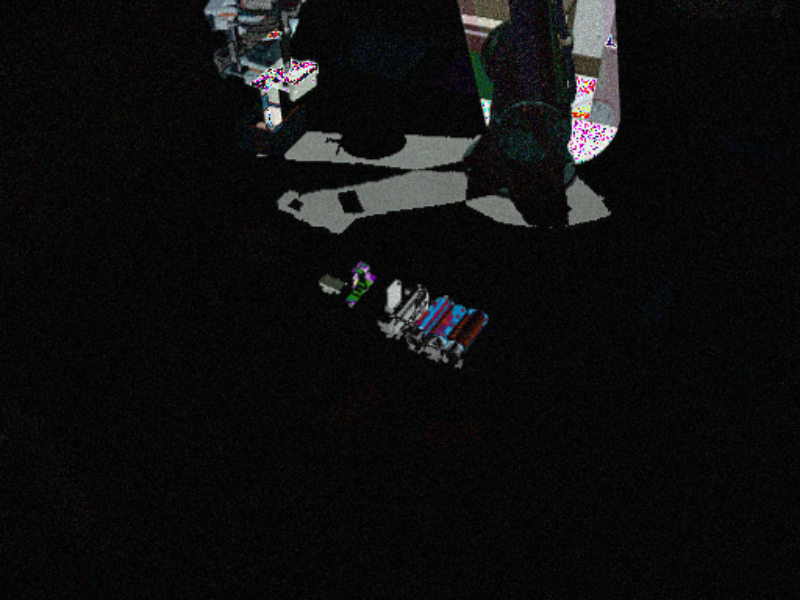

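Both handles lie side by side against the fence and the pad (scene crop (480,340) and (548,350)). The wedge tab has moved along to (188,185). The difference picture shows no change at the canister, dilator or sound, so I hand the job in.

```bash
python3 -c "
from plant import job_done,state;print(job_done(),state()['time_s'])"
```

```text
the job is handed in; nothing more can be done
the job is handed in; nothing more can be done
```

The two blue handles are secured, the wedge is jammed, and the job is handed in at about 13 s of the 67 s allowed. No verdict is reported back.

- **Bar:** I pushed its tab with the shut fingers until the force rose from about 3–4 N while sliding to about 9–10 N. That puts roughly 6–7 N on the handles, well under the 18 N limit. The tool position put the bar at about 58 mm, which fits a 2 mm spring compression past snug.
- **Wedge:** I pushed its tab along the ramp. It slid at about 4–5 N, then met the stem, and I stopped at a steady 15.5 N (highest reading 15.8 N).
- **Last checks:** After I took the hand away, both views showed the handles against the fence, each other and the pad, with the wedge in place. The before/after difference of the scene view showed no change at the canister, dilator, sound or orange handles. The wrist force was back to noise.
- **Disagreement:** The two camera views put the tray about 6 mm apart. I used the combined fit and found contact by feel, so this had no effect on the result that I could see.
- **Not measured:** I judged the jam from the push force alone, and did not test by moving the bar whether it holds.

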